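Glue pot to the fume inlet, damper held open

ROBOT

A 6-joint arm with a two-finger parallel gripper is mounted at the origin on the work surface. World frame = base frame: x ahead of the robot, y to its left, z up, the work surface at z = 0. Lengths are in m, angles in rad, forces in N, time in s.
With the tool pointing down it reaches from about 0.375 to 0.925 m from the base axis. Payload 5.7 kg.
Tool frame: the origin (TCP) lies midway between the tips of the shut fingers; the grasp point (between the pads) lies 19 mm behind it; z points along the fingers, y is the line along which they close (so a half turn about z gives the same grasp; the last joint's range is limited). The gripper opens to 88 mm and grips with 3 to 60 N. Pads are 20 mm wide; open, the fingers measure 115 mm over their backs; the gripper's body (75 mm by 178 mm) begins 61 mm behind the grasp point.
Start: joints at [1.123, 0.359, 1.51, -0, 1.272, -0.115], TCP at [0.196, 0.567, 0.223] pointing down, gripper open.
Joint ranges: [-2.97, 2.97], [-1.01, 2.36], [0.21, 2.38], [-0.96, 4.11], [0.2, 2.71], [-2.98, 2.98]. Speed limits (rad/s): [2.39, 2.39, 3.14, 3.14, 3.14, 3.14].

INTERFACE

Orientations are given as a unit quaternion [x, y, z, w].
In Python, from bench import move_ptp, servo_line, goto_joints, move_gripper, sleep, inverse_kinematics, capture, PlanningError, close_job, spot_in, silhouettes, current_clock, current_joint_pos, current_qvel, current_joint_torque, current_position, current_orientation, current_force, current_torque, current_finger_gap, current_grip_force gives the robot as it stands. Calls block until the motion is done:
- move_ptp(position, orientation): joint-space move of the TCP to a pose.
- servo_line(position, orientation=None, rate=0.15, contact_N=None): straight line of the TCP; orientation=None keeps the orientation; rate is the mean speed in m/s. With contact_N (N) it stops when the force on the tool has changed by that much, and returns True; else False.
- goto_joints(angles): joint-space move.
- move_gripper(opening): finger opening in m; the grip force is fixed at half the most; returns when the fingers have stopped.
- sleep(seconds).
- inverse_kinematics(position, orientation): joint angles nearest the present ones, or None.
- capture(name): name is "side" or "top"; returns a dict with "image" (480x640x3 uint8, blue, green, red), "range_z" (480x640 float32, m along the optical axis (not along the pixel's ray), 0 where there is no reading), "intrinsics" (3x3 intrinsics, pixels), "R" (3x3) and "t" (3): a world point X has camera coordinates R X + t. Camera axes: x right, y down, z forward; pixel columns grow to the right and rows downward; lengths in m; the calibration is good to about 2 mm. A picture is of the moment at which its call begins.
A pose or a line that the arm cannot do raises PlanningError and nothing moves.
- close_job(): hands the job in; it is judged then, once.
Trained networks look in the newest picture that a camera, given by its name, has taken for a name from the list of things; names that differ only in an ending like _2 or _b are one class to them, and where a whole thing is asked for, a point or a joint stands for the part that bears it (a point fixed in the world has none). Each returns a list of dicts, best first, with "conf" (0 to 1); they miss things now and then, are a little off and sometimes report something else, mostly with a low value. They report only what shows in the picture. A call takes as long as a camera call.
- spot_in(camera, query): "xy" ([column, row] in pixels, amid what is visible of it).
- silhouettes(camera, query): "region" (480x640 bool, what is visible of it) and "xy" ([column, row] in pixels, amid what is visible of it).
Readings, each from a call of its own:
- current_clock(): time.
- current_joint_pos(): joint angles.
- current_qvel(): joint speeds.
- current_joint_torque(): joint torques, N m.
- current_position(): TCP position.
- current_orientation(): TCP orientation.
- current_force(): force on the tool from outside, world axes, zero at the start.
- current_torque(): the same for the moment, N m.
- current_finger_gap(): finger opening in m.
- current_grip_force(): force on a finger pad.
Only numpy, scipy, OpenCV 4.12 (cv2) and the standard library are available. Lean on these libraries where they do the work, as an engineer would, in place of code of your own. Each camera call takes 0.05 s, during which the arm holds its last target. There are 200 camera calls.

TASK

The glue pot gives off fumes: slide it along the warming plate, without lifting or tipping it, from the middle ring to the middle of the end ring that has the slotted extraction inlet behind it, and let go of it there. Then take the post of the spring-return damper, pull the blade out until its pointer is level with the clip on the rail, and keep it there: finish while still holding the damper at the clip, because it springs shut when let go. Leave everything else where it stands.

Things in the scene. Friction and masses are not known exactly. Their poses are not given: they have to be found in the camera images.
- hotplate: Flat steel warming plate fixed to the table, 260 (x) x 450 (y) mm, its flat top 45 mm above the table. Origin: centre of its underside. Along its y axis lie three marked rings 130 mm across (flush, dark with a thin light edge), centres at y = -145, 0 and +145 mm. Three small black control knobs on its front (-x) face.
- pot: Aluminium glue pot, lid clamped on, 0.4 to 0.8 kg, 110 mm across (118 at the lid). Origin: centre of its underside; z up. Lid top 83 mm up; on it a black knob 24 mm across, from 89 to 107 mm up. A straight black handle along the pot's own -x: bar 20 mm wide, 14 mm thick, 78 to 193 mm from the pot's axis, mid-height 55 mm up. Starts on the middle ring, handle roughly towards the robot.
- inlet_spot (a point): Where the pot belongs: centre of the end ring that has the extraction inlet behind it (left or right differs), at the plate's top, 45 mm above the table. The inlet is a fixed grey box with three slots towards the ring, 50 (x) x 130 (y) x 120 mm high, its front 150 mm beyond the ring's centre; a wooden box of upright brushes (160 mm high) stands likewise behind the other end ring.
- damper_box: Grey fixed damper housing, 120 (x) x 170 (y) x 125 mm high, and in front of it (-x) a bed 165 mm long with a rail on each side, rail tops 76 mm above the table. Origin: on the table below the middle of the housing's front face; the blade pulls out along this frame's -x.
- damper_post: Steel blade 88 mm wide with, standing upright on it, a black round handle post 22 mm across with a 32 mm head from 46 to 56 mm up. Origin: on the post's axis at the blade's top, 80 mm above the table, 50 mm in front of the housing's face when shut; axes as the housing's. Slides up to 105 mm along -x; a spring always pulls it shut, 5 N when shut, 11 N at 100 mm.
- post_grip (a point): On the post's axis, 30 mm above the blade: where to grip, 110 mm above the table.
- pointer (a point): Tip of the flat steel pointer that reaches from the foot of the post towards +y, 48 mm from the post's axis, level with it in x; moves with the blade.
- clip: Small brass clip fixed on the left (+y) rail of the damper, 16 (x) x 20 (y) x 6 mm, on the rail top. Origin: centre of its underside; x along the blade's travel. The blade is far enough out when the pointer is level with it in x. It is 40 to 85 mm of travel from shut, differing each time.
- tin: Steel tin 72 mm across, 85 mm high, standing on the ring at the other end of the warming plate. Bystander.
- scraper: Pull scraper with a red handle, about 210 mm long, 22 mm high, lying in front of the plate. Bystander.
- jar: Small amber jar 56 mm across, 60 mm high, standing between plate and damper, nearer the robot. Bystander.
- sander: Cork sanding block 100 x 60 x 24 mm in front of the damper. Bystander.
- brush: Brush lying to the left of the plate. Bystander.
- heat_gun: Blue hot-air gun lying on its side to the right of the damper, about 230 mm long, 75 mm high. Bystander.
- door_knob: Brass door knob 56 mm across, 63 mm high, standing on its rose at the left front. Bystander.

How it is judged:
By the outcome, as a careful person would: the job done as asked, in the order asked, and still so for the second after the job is handed in, while the arm keeps its last pose, push and grip.
It also fails if it takes over 48 s, if anything falls off the work surface, if the arm or the gripper's body presses on something with over 40 N, if the wrist force passes 120 N, or if a joint passes its speed limit or range.

## Working session

There is one attempt and no reset: what is moved stays moved. The work goes in short steps, each a Python script; the robot and the scene stay as the last script left them, time stands still between calls to the robot, and variables do not carry over. Pictures are saved under pics/ and viewed, at most 10 in all, crops included, and the job is handed in when it is done.

```bash
mkdir -p pics; cat > h.py <<'E'
import numpy as np, cv2
from bench import *
def cloud(c):
    v,u=np.mgrid[:480,:640]; z=c["range_z"]; K=c["intrinsics"]
    P=np.stack([(u-K[0,2])/K[0,0]*z,(v-K[1,2])/K[1,1]*z,z],-1)
    W=(P-c["t"])@c["R"]   # R^T (P-t)
    W[z==0]=np.nan
    return W
E
python3 - <<'E'
from h import *
for n in("top","side"):
    c=capture(n); cv2.imwrite(f"pics/{n}0.png",c["image"]); W=cloud(c); np.save(f"{n}0.npy",W)
    print(n,"cam at",(-c["R"].T@c["t"]).round(3))
    for q in("hotplate","pot","damper_box","damper_post","clip","tin","jar","sander","scraper","heat_gun","pointer"):
        s=silhouettes(n,q)
        if s:
            s=s[0]; m=s["region"]; p=W[m]; p=p[~np.isnan(p[:,0])]
            print(q,round(s["conf"],2),np.round(s["xy"]),m.sum(), "med",np.median(p,0).round(3),"lo",np.percentile(p,2,0).round(3),"hi",np.percentile(p,98,0).round(3)) if len(p) else print(q,"nodepth")
print(current_clock())
E
```

```text
top cam at [ 0.232 -0.042  1.13 ]
hotplate 0.86 [291. 202.] 13513 med [0.568 0.107 0.044] lo [ 0.451 -0.069  0.024] hi [0.724 0.365 0.049]
pot 0.81 [266. 185.] 2401 med [0.584 0.14  0.123] lo [0.425 0.095 0.064] hi [0.652 0.202 0.149]
damper_box 0.88 [456. 201.] 9845 med [ 0.607 -0.309  0.108] lo [ 0.427 -0.394  0.02 ] hi [ 0.839 -0.229  0.129]
damper_post 0.86 [447. 236.] 1548 med [ 0.527 -0.298  0.08 ] lo [ 0.473 -0.345  0.075] hi [ 0.584 -0.258  0.136]
clip 0.69 [287. 204.] 13171 med [0.567 0.102 0.044] lo [ 0.452 -0.069  0.029] hi [0.723 0.362 0.049]
tin 0.79 [216. 186.] 927 med [0.561 0.273 0.127] lo [0.535 0.247 0.048] hi [0.6   0.309 0.132]
sander 0.59 [400. 330.] 1073 med [ 0.29  -0.229  0.023] lo [ 0.246 -0.28  -0.001] hi [ 0.333 -0.18   0.028]
scraper 0.77 [275. 284.] 887 med [0.355 0.116 0.015] lo [ 0.259  0.07  -0.002] hi [0.451 0.167 0.025]
heat_gun 0.58 [541. 221.] 3035 med [ 0.608 -0.545  0.055] lo [ 0.522 -0.671  0.002] hi [ 0.702 -0.461  0.073]
pointer 0.57 [443. 233.] 1611 med [ 0.527 -0.298  0.08 ] lo [ 0.473 -0.345  0.075] hi [ 0.586 -0.257  0.136]
side cam at [-0
[... 362 characters left out ...]
 med [ 0.524 -0.311  0.08 ] lo [ 0.471 -0.349  0.075] hi [ 0.58  -0.26   0.137]
tin 0.97 [280. 173.] 549 med [0.554 0.262 0.111] lo [0.532 0.243 0.048] hi [0.595 0.308 0.134]
jar 0.72 [274. 248.] 408 med [0.367 0.101 0.016] lo [0.257 0.067 0.004] hi [0.445 0.16  0.026]
sander 0.82 [327. 329.] 747 med [ 0.283 -0.239  0.023] lo [ 0.239 -0.285 -0.001] hi [ 0.332 -0.187  0.029]
scraper 0.77 [267. 248.] 562 med [0.357 0.112 0.014] lo [ 0.255  0.066 -0.003] hi [0.447 0.169 0.025]
heat_gun 0.67 [480. 335.] 2427 med [ 0.599 -0.573  0.054] lo [ 0.516 -0.679  0.012] hi [ 0.701 -0.466  0.074]
pointer 0.96 [401. 284.] 956 med [ 0.524 -0.312  0.08 ] lo [ 0.47  -0.35   0.075] hi [ 0.579 -0.261  0.137]
1.2
```

View pics/top0.png

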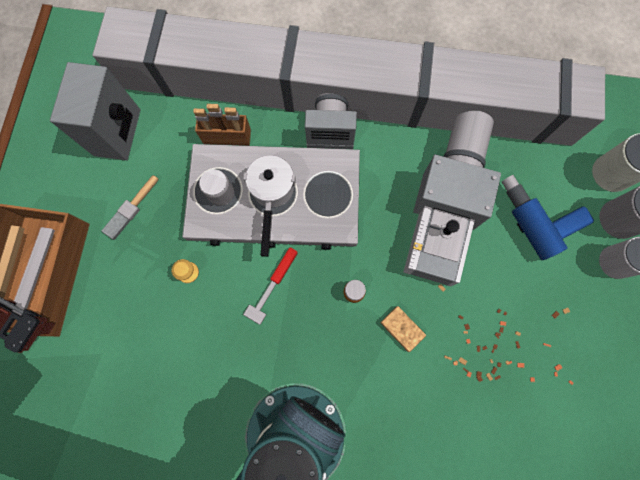

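```bash
python3 - <<'E'
import cv2
a=cv2.imread("pics/top0.png")
cv2.imwrite("pics/damp.png",cv2.resize(a[160:300,390:530],(700,700)[:2],interpolation=cv2.INTER_CUBIC)[:600])
E
```

```text
(no output)
```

View pics/damp.png

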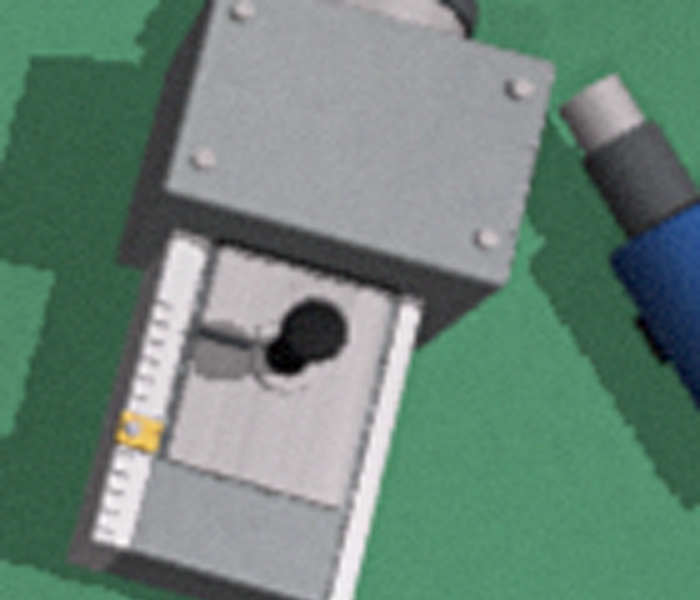

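The inlet stands behind the right-hand ring (~(328,193)) and the tin is on the left one. The pot is at (270,180) with its handle pointing down to (265,250). The brass clip is at about (418,246) and the post head at (452,226).

```bash
cat > est.py <<'E'
from h import *
from scipy.optimize import least_squares
def circ(p,r):
    f=least_squares(lambda c:np.hypot(*(p-c).T)-r,np.median(p,0),loss="soft_l1",f_scale=.002); return f.x
def box(W,lo,hi):
    p=W.reshape(-1,3); return p[np.all((p>lo)&(p<hi),1)]
def rect(p):
    (c,s,a)=cv2.minAreaRect((p[:,:2]*1000).astype(np.float32)); return np.array(c).round(1),np.round(s,1),round(a,2)
E
python3 - <<'E'
from est import *
for n in("top","side"):
    W=np.load(n+"0.npy"); img=cv2.imread(f"pics/{n}0.png"); print(n)
    P=box(W,[.43,-.1,.038],[.75,.39,.052]); print("plate",rect(P),np.median(P[:,2]))
    k=box(W,[.5,.05,.146],[.7,.25,.158]); print("knob",k.mean(0).round(4),len(k))
    l=box(W,[.5,.05,.122],[.7,.25,.135]); 
    print("lid",((l.max(0)+l.min(0))/2).round(4),(np.ptp(l,axis=0)).round(4),rect(l))
    h=box(W,[.38,.05,.098],[.51,.25,.112]); print("handle",h.mean(0).round(4),h.min(0).round(3),len(h)); 
    vx,vy,x,y=cv2.fitLine(h[:,:2].astype(np.float32),cv2.DIST_L2,0,.01,.01).ravel(); print(" dir deg",np.degrees(np.arctan2(vy,vx)))
    hd=box(W,[.46,-.4,.131],[.6,-.2,.145]); print("head",hd.mean(0).round(4),((hd.max(0)+hd.min(0))/2).round(4),len(hd))
    t=box(W,[.55,-.46,.118],[.85,-.18,.1295]); print("housing top",rect(t),len(t))
    hsv=cv2.cvtColor(img,cv2.COLOR_BGR2HSV); m=(hsv[...,0]>15)&(hsv[...,0]<32)&(hsv[...,1]>110)&(hsv[...,2]>110)
    q=m&(W[...,0]>.38)&(W[...,0]<.6)&(W[...,1]<-.2)&(W[...,1]>-.42)&(W[...,2]>.06); p=W[q]; print("clip",p.mean(0).round(4),((p.max(0)+p.min(0))/2).round(4),np.ptp(p,axis=0).round(4),len(p))
    r=box(W,[.4,-.4,.072],[.6,-.2,.0785]); print("rails",rect(r),len(r))
E
```

```text
top
plate (array([610.8, 150.4]), array([314.4, 451.2]), 5.3) 0.044450313555463236
knob [0.6011 0.1489 0.1505] 71
lid [0.6019 0.1685 0.127 ] [0.1139 0.1626 0.0099] (array([591. , 158.8]), array([115.5, 144.3]), 48.44)
handle [0.4596 0.136  0.1058] [0.41  0.123 0.098] 344
 dir deg 5.4162736
head [ 0.5397 -0.3036  0.1348] [ 0.5587 -0.336   0.1355] 140
housing top (array([ 719.2, -331.3]), array([171. , 267.7]), 81.16) 3722
clip [ 0.4887 -0.2346  0.0803] [ 0.4903 -0.2339  0.0746] [0.0147 0.0202 0.0202] 36
rails (array([ 506.3, -303.8]), array([154.7, 167.3]), 81.49) 1830
side
plate (array([599.2, 145.9]), array([308.1, 455.2]), 5.34) 0.04415873103428461
knob [0.5978 0.1453 0.1502] 31
lid [0.5964 0.1666 0.1279] [0.1132 0.1668 0.0118] (array([599.2, 164.8]), array([161.6, 114.6]), 83.45)
handle [0.4573 0.1317 0.1049] [0.406 0.117 0.098] 163
 dir deg 4.8858376
head [ 0.5361 -0.3072  0.1352] [ 0.5571 -0.3384  0.1357] 78
housing top (array([ 712.7, -311.6]), array([263.8, 277.7]), 88.47) 2061
clip [ 0.4861 -0.2385  0.0821] [ 0.4872 -0.2372  0.0829] [0.0147 0.0214 0.0108] 18
rails (array([ 510.4, -310.1]), array([165. , 185.4]), 85.61) 1073
```

```bash
cat >> est.py <<'E'
def ray(c,uv,z):
    d=np.c_[uv,np.ones(len(uv))]@np.linalg.inv(c["intrinsics"]).T@c["R"]; o=-c["R"].T@c["t"]
    return o+d*((z-o[2])/d[:,2])[:,None]
def ring(c,W):
    g=c["image"].max(2); m=(g<85)&(W[...,2]>.038)&(W[...,2]<.05)&(W[...,0]>.45)&(W[...,0]<.7)&(W[...,1]>-.08)&(W[...,1]<.075)
    _,L,S,_=cv2.connectedComponentsWithStats(m.astype(np.uint8)); i=1+S[1:,4].argmax()
    v,u=np.nonzero(L==i); p=ray(c,np.c_[u,v],.045)[:,:2].astype(np.float32)*1000
    return cv2.fitEllipse(cv2.convexHull(p)),len(p)
E
python3 - <<'E'
from est import *
for n in("top","side"):
    c=capture(n); W=cloud(c); print(n,"ring",ring(c,W))
    P=box(W,[.43,-.1,.038],[.66,.39,.052]); 
    a=np.radians(5.3)
    # left/right extents per x-slice of plate
    E=[]
    for x in np.arange(.49,.66,.01):
        s=P[(P[:,0]>x)&(P[:,0]<x+.01)]; 
        if len(s): E.append([x+.005,s[:,1].min(),s[:,1].max()])
    E=np.array(E); print("edges: right",np.polyfit(E[:,0]-.6,E[:,1],1).round(4),"left",np.polyfit(E[:,0]-.6,E[:,2],1).round(4))
    # damper housing top edges, and rails per x slice
    for nm,zl,zh,x0,x1 in(("hous",.118,.1295,.62,.7),("rail",.072,.0785,.45,.54)):
        t=box(W,[x0,-.46,zl],[x1,-.18,zh]); E=[]
        for x in np.arange(x0,x1,.01):
            s=t[(t[:,0]>x)&(t[:,0]<x+.01)]
            if len(s): E.append([x+.005,np.percentile(s[:,1],1),np.percentile(s[:,1],99)])
        E=np.array(E); print(nm,np.polyfit(E[:,0]-.5,E[:,1],1).round(4),np.polyfit(E[:,0]-.5,E[:,2],1).round(4))
    h=box(W,[.46,-.4,.133],[.6,-.2,.14]); h=h[np.hypot(*(h[:,:2]-np.median(h[:,:2],0)).T)<.025]
    print("head",h.mean(0).round(4),np.ptp(h,axis=0).round(3))
    l=box(W,[.53,.08,.124],[.68,.215,.131]); (e,s,_)=cv2.fitEllipse(cv2.convexHull((l[:,:2]*1000).astype(np.float32))); print("lid",e,s)
E
```

```text
top ring (((571.6175537109375, 44.31218338012695), (10.008687019348145, 41.800716400146484), 132.01620483398438), 20)
edges: right [ 0.1016 -0.0758] left [0.105  0.3744]
hous [-0.1282 -0.3841] [-0.1462 -0.2139]
rail [-0.18   -0.3566] [-0.1629 -0.2288]
head [ 0.5387 -0.3023  0.1357] [0.03  0.029 0.007]
lid (599.9892578125, 149.50221252441406) (111.78076171875, 122.40301513671875)Traceback (most recent call last):
  File "<stdin>", line 3, in <module>
  File "est.py", line 16, in ring
    return cv2.fitEllipse(cv2.convexHull(p)),len(p)
           ~~~~~~~~~~~~~~^^^^^^^^^^^^^^^^^^^
cv2.error: OpenCV(4.12.0) /io/opencv/modules/imgproc/src/shapedescr.cpp:361: error: (-201:Incorrect size of input array) There should be at least 5 points to fit the ellipse in function 'fitEllipseNoDirect'
```

```bash
sed -i 's/g<85/g<T/; s/def ring(c,W)/def ring(c,W,T=115)/' est.py; python3 - <<'E'
from est import *
for n in("top","side"):
    c=capture(n); W=cloud(c); g=c["image"].max(2); X=np.array([.6147,.005,.045]); q=c["intrinsics"]@(c["R"]@X+c["t"]); u,v=(q[:2]/q[2]).astype(int); print(n,u,v,"g along row",g[v,u-40:u+41:5])
    for T in(95,105,115,125,135):
        try: print(T,ring(c,W,T))
        except Exception as e: print(T,"x")
    P=box(W,[.43,-.1,.038],[.66,.39,.052]); E=[]
    for x in np.arange(.49,.66,.01):
        s=P[(P[:,0]>x)&(P[:,0]<x+.01)]; E.append([x+.005,s[:,1].min(),s[:,1].max()])
    E=np.array(E); print("edges: right",np.polyfit(E[:,0]-.6,E[:,1],1).round(4),"left",np.polyfit(E[:,0]-.6,E[:,2],1).round(4))
    # front edge x per y slice
    E=[]
    for y in np.arange(-.05,.36,.01):
        s=P[(P[:,1]>y)&(P[:,1]<y+.01)&(P[:,2]>.042)]; E.append([y+.005,s[:,0].min()])
    E=np.array(E); print("front",np.polyfit(E[:,0]-.15,E[:,1],1).round(4),np.median(E[:,1]).round(4))
    h=box(W,[.46,-.4,.133],[.6,-.2,.14]); h=h[np.hypot(*(h[:,:2]-np.median(h[:,:2],0)).T)<.025]
    print("head",h.mean(0).round(4))
    l=box(W,[.53,.08,.124],[.68,.215,.131]); print("lid",cv2.fitEllipse(cv2.convexHull((l[:,:2]*1000).astype(np.float32))))
E
```

```text
top 328 190 g along row [215 101 167 195  88  88  91  91  86  86  85  88  85 179 162 140 137]
95 (((605.4739379882812, 4.871039390563965), (114.85624694824219, 115.34028625488281), 46.125858306884766), 1406)
105 (((605.8218383789062, 4.961628437042236), (115.94470977783203, 116.55191040039062), 29.341609954833984), 1474)
115 (((605.8465576171875, 4.970034599304199), (116.31658935546875, 117.7054214477539), 175.43333435058594), 1494)
125 (((605.8388061523438, 5.04215669631958), (116.93743896484375, 118.02716064453125), 4.006798267364502), 1514)
135 (((605.9065551757812, 4.821859836578369), (117.03272247314453, 118.63867950439453), 2.0965046882629395), 1525)Traceback (most recent call last):
  File "<stdin>", line 9, in <module>
    return umr_minimum(a, axis, None, out, keepdims, initial, where)
ValueError: zero-size array to reduction operation minimum which has no identity
```

```bash
python3 - <<'E'
from est import *
for n in("top","side"):
    c=capture(n); W=cloud(c)
    print(n,"ring",ring(c,W,115)[0])
    P=box(W,[.40,-.1,.041],[.66,.39,.052]); E=[]
    for y in np.arange(-.05,.36,.01):
        s=P[(P[:,1]>y)&(P[:,1]<y+.01)]
        if len(s): E.append([y+.005,s[:,0].min()])
    E=np.array(E); print("front",np.polyfit(E[:,0]-.15,E[:,1],1).round(4),np.median(E[:,1]).round(4))
    k=box(W,[.5,.05,.147],[.7,.25,.158]);print("knob",k.mean(0))
    h=box(W,[.46,-.4,.133],[.6,-.2,.14]); h=h[np.hypot(*(h[:,:2]-np.median(h[:,:2],0)).T)<.025]
    print("head",h.mean(0).round(4))
    l=box(W,[.53,.08,.124],[.68,.215,.131]); print("lid",cv2.fitEllipse(cv2.convexHull((l[:,:2]*1000).astype(np.float32))))
E
```

```text
top ring ((605.8287353515625, 5.065854072570801), (116.17179107666016, 117.27006530761719), 177.2157440185547)
front [-0.1019  0.4629] 0.4601
knob [0.60108347 0.14895782 0.15071746]
head [ 0.5388 -0.3029  0.1356]
lid ((601.2504272460938, 150.160400390625), (110.310791015625, 121.39747619628906), 178.22117614746094)
side ring ((604.5612182617188, 3.7830348014831543), (108.62410736083984, 112.96127319335938), 36.58733367919922)
front [-0.0997  0.4579] 0.456
knob [0.59731703 0.14477642 0.15111056]
head [ 0.5356 -0.3067  0.1357]
lid ((596.9598999023438, 143.59326171875), (109.48909759521484, 123.13276672363281), 169.30242919921875)
```

```bash
cat >> h.py <<'E'
from scipy.spatial.transform import Rotation as Ro
def down(deg):  # tool y axis at deg in world
    a=np.radians(deg); y=np.array([np.cos(a),np.sin(a),0]); z=np.array([0,0,-1.]); return Ro.from_matrix(np.c_[np.cross(y,z),y,z]).as_quat()
E
python3 - <<'E'
from h import *
q0=Ro.from_quat(current_orientation())
print("tool y deg",np.degrees(np.arctan2(*q0.as_matrix()[1::-1,1])))
for d in(95.2,-84.8): 
    j=inverse_kinematics([.4695,.135,.081],down(d)); print(d,None if j is None else np.round(j,2))
for d in(-8.8,171.2):
    j=inverse_kinematics([.47,-.29,.091],down(d)); print(d,None if j is None else np.round(j,2))
d=95.2 if abs(inverse_kinematics([.4695,.135,.081],down(95.2))[5])<1.6 else -84.8
move_gripper(.06); move_ptp([.4695,.135,.2],down(d))
print(servo_line([.4695,.135,.081],rate=.12,contact_N=8)); print(current_position(),current_force())
move_gripper(0.); print(current_finger_gap(),current_grip_force(),current_force(),current_position(),current_clock())
E
```

```text
tool y deg 70.93015224525774
95.2 [ 0.14  0.39  1.9  -0.    0.85 -1.52]
-84.8 [ 0.14  0.39  1.9  -0.    0.85  1.62]
-8.8 [-0.68  0.45  1.75 -0.    0.94 -0.52]
171.2 [-0.68  0.45  1.75 -0.    0.94  2.62]
False
[0.47006779 0.13515261 0.08150296] [-0.2788377   1.09763446  0.20194657]
0.019841557568538386 29.923037588596344 [0.1450285  1.44829603 1.36783709] [0.46952386 0.13521023 0.08106964] 5.7833
```

```bash
python3 - <<'E'
from est import *
p=np.array(current_position()); print(servo_line(p+[.005,-.144,0],rate=.08)); print(current_position(),current_force())
for n in("top","side"):
    c=capture(n); W=cloud(c); cv2.imwrite(f"pics/{n}1.png",c["image"])
    k=box(W,[.55,-.06,.147],[.66,.07,.158]);print(n,"knob",k.mean(0) if len(k) else 0,len(k))
    l=box(W,[.53,-.07,.122],[.68,.08,.131]); print("lid",cv2.fitEllipse(cv2.convexHull((l[:,:2]*1000).astype(np.float32))),np.median(l[:,2]))
c=cv2.imread("pics/top1.png"); cv2.imwrite("pics/c1.png",cv2.resize(c[120:280,240:440],(800,640))[:600])
print(current_clock())
E
```

```text
False
[ 0.47450057 -0.00867558  0.08106425] [0.6508662  1.49660082 1.07928495]
top knob 0 0Traceback (most recent call last):
  File "<stdin>", line 6, in <module>
cv2.error: OpenCV(4.12.0) /io/opencv/modules/imgproc/src/shapedescr.cpp:356: error: (-215:Assertion failed) n >= 0 && (depth == CV_32F || depth == CV_32S) in function 'fitEllipseNoDirect'
```

```bash
python3 - <<'E'
from est import *
c=capture("side"); W=cloud(c); cv2.imwrite("pics/side1.png",c["image"])
k=box(W,[.55,-.06,.146],[.66,.07,.158]);print("knob",k.mean(0) if len(k) else 0,len(k))
l=box(W,[.53,-.07,.122],[.68,.08,.131]); print(len(l), cv2.fitEllipse(cv2.convexHull((l[:,:2]*1000).astype(np.float32))) if len(l)>9 else 0)
E
```

```text
knob [0.60326433 0.00141421 0.15123272] 35
425 ((607.6524658203125, -0.11139869689941406), (101.83775329589844, 118.6536865234375), 175.04359436035156)
```

View pics/side1.png

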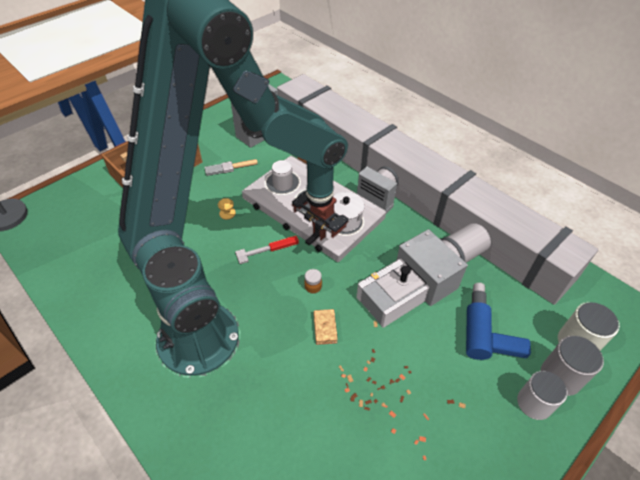

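The side view shows the pot on the right-hand ring in front of the slotted inlet (about (348,212)), with the gripper on its handle and everything else undisturbed. Next I release it and check from the damper pre-pose.

```bash
python3 - <<'E'
from est import *
move_gripper(.055); p=np.array(current_position()); servo_line([p[0],p[1],.22],rate=.25)
move_gripper(.05); move_ptp([.537,-.305,.2],down(-8.8))
c=capture("top"); W=cloud(c); cv2.imwrite("pics/top2.png",c["image"])
k=box(W,[.55,-.06,.146],[.66,.07,.158]);print("knob",k.mean(0) if len(k) else 0,len(k))
l=box(W,[.53,-.07,.122],[.68,.08,.131]); print(len(l), cv2.fitEllipse(cv2.convexHull((l[:,:2]*1000).astype(np.float32))) if len(l)>9 else 0)
cv2.imwrite("pics/c2.png",cv2.resize(c["image"][120:270,240:440],(800,600),interpolation=cv2.INTER_CUBIC))
c=capture("side");W=cloud(c)
k=box(W,[.55,-.06,.146],[.66,.07,.158]);print("side knob",k.mean(0) if len(k) else 0,len(k))
print(current_clock(),current_position(),current_force())
E
```

```text
knob [ 6.13123562e-01 -1.85228978e-04  1.51089583e-01] 12
465 ((630.950439453125, -16.316120147705078), (47.22574996948242, 111.84557342529297), 143.49395751953125)
side knob [0.60310422 0.00092909 0.1507608 ] 38
10.9083 [ 0.53710534 -0.30378976  0.2001146 ] [ 0.31306695 -0.76300528 -0.96287879]
```

View pics/c2.png

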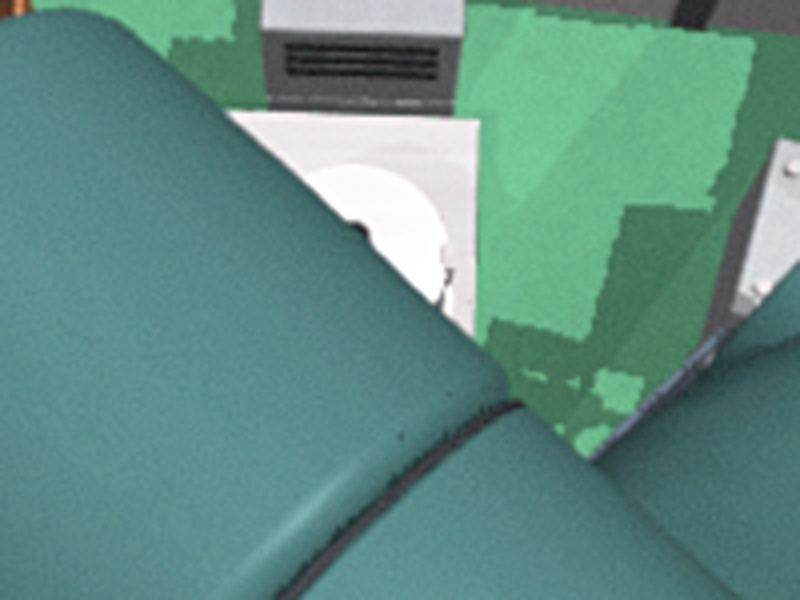

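The arm blocks most of the top view: only half the lid shows at about (380,230) in the crop, in front of the inlet. The side camera puts the pot's displacement at (5.5, -144) mm, so it is within about 1–2 mm of the ring centre. Now the damper.

```bash
python3 - <<'E'
from est import *
hit=servo_line([.537,-.305,.091],rate=.1,contact_N=8); print(hit,current_position(),current_force())
if not hit:
    move_gripper(0.); print(current_finger_gap(),current_grip_force(),current_force(),current_position())
    p=np.array(current_position()); a=np.radians(8.8)
    print(servo_line(p+.060*np.array([-np.cos(a),np.sin(a),0]),rate=.05)); print(current_position(),current_force(),current_finger_gap())
c=capture("side"); cv2.imwrite("pics/side3.png",c["image"]); np.save("side3.npy",cloud(c))
t=capture("top"); cv2.imwrite("pics/top3.png",t["image"])
cv2.imwrite("pics/c3.png",np.hstack([cv2.resize(i,(400,400),interpolation=cv2.INTER_CUBIC) for i in(c["image"][240:320,350:430],t["image"][205:285,390:470])]))
print(current_clock())
E
```

```text
False [ 0.53750919 -0.30536403  0.09167666] [-0.53379443 -0.19700922  0.18083893]
0.030904677882542284 30.00003844499588 [4.80076577 1.3230498  0.2820816 ] [ 0.5380801  -0.30533411  0.09149371]
False
[ 0.48053161 -0.29633892  0.09151053] [ 7.88696172  0.38465657 -3.98973394] 0.031466854699901556
14.0167
```

View pics/c3.png

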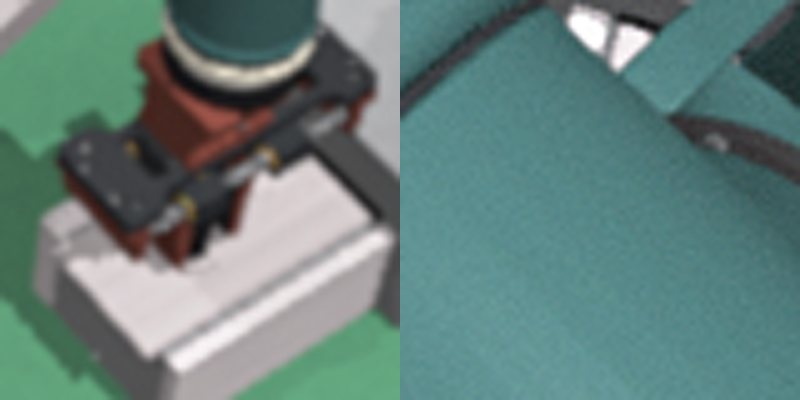

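The gap reads 31 mm, so the pads have closed on the head (32 mm), not the post (22 mm). I'll let the blade back under control and regrip lower, and also cross-check the travel using the pointer tip and clip pixels in the first close-up.

```bash
python3 - <<'E'
from est import *
a=np.radians(8.8); d=np.array([-np.cos(a),np.sin(a),0])
p=np.array(current_position()); servo_line([.5381,-.3053,.0915],rate=.06)
move_gripper(.05); hit=servo_line([.5381,-.3053,.0855],rate=.03,contact_N=6); print(hit,current_position(),current_force())
if hit:
    p=np.array(current_position()); servo_line(p+[0,0,.001],rate=.03)
move_gripper(0.); print(current_finger_gap(),current_grip_force(),current_force(),current_position())
t=capture("top")
w=ray(t,np.array([[390+140/5,160+432/5],[390+197/5,160+332/5],[390+283/5,160+352/5]])-.4,.082)
print("clip",w[0],"tip",w[1],"foot",w[2],"travel",(w[0]-w[1])@d,(w[0]-w[2])@d,current_clock())
E
```

```text
False [ 0.53782398 -0.30508151  0.08508287] [ 0.28978808 -0.42068458  0.03017483]
0.03104109135804572 30.00005543231964 [-0.9602696  -0.89079164  0.76423096] [ 0.5380359  -0.30531525  0.0855613 ]
clip [ 0.49010446 -0.2345107   0.082     ] tip [ 0.54477614 -0.25783071  0.082     ] foot [ 0.54044974 -0.30100226  0.082     ] travel 0.05759573537473603 0.05992489921772397 16.525
```

The gap is 31 mm again at the lower height. That means the fingers above the pads always meet the head, so a vertical grip bears on it there. The hold is firm along the pull direction, so I'll pull and correct for arm compliance.

```bash
python3 - <<'E'
from est import *
a=np.radians(8.8); d=np.array([-np.cos(a),np.sin(a),0]); s=np.array([.5380,-.3053,.0857]); T=s+.0595*d
servo_line(T,rate=.05); sleep(.3); p=np.array(current_position()); print((p-s)@d,current_force())
servo_line(T+(T-p),rate=.03); sleep(.8); p=np.array(current_position()); print(p,(p-s)@d,current_force(),current_torque(),current_finger_gap(),current_grip_force())
c=capture("side"); cv2.imwrite("pics/side4.png",c["image"])
o=cv2.imread("pics/side0.png")
cv2.imwrite("pics/c4.png",np.hstack([cv2.resize(i[245:325,350:430],(400,400),interpolation=cv2.INTER_CUBIC) for i in(o,c["image"])]))
# predicted pixels: pointer tip and clip in side view
print(current_clock())
E
```

```text
0.057246230739734345 [ 7.86218317  0.35642751 -6.99886098]
[ 0.47918352 -0.29614464  0.08561287] 0.059524758525994446 [ 8.14501848  1.10513542 -7.11968244] [ 0.07862266 -0.91473492  0.02271455] 0.031385594363797384 29.999218583106995
19.2667
```

View pics/c4.png

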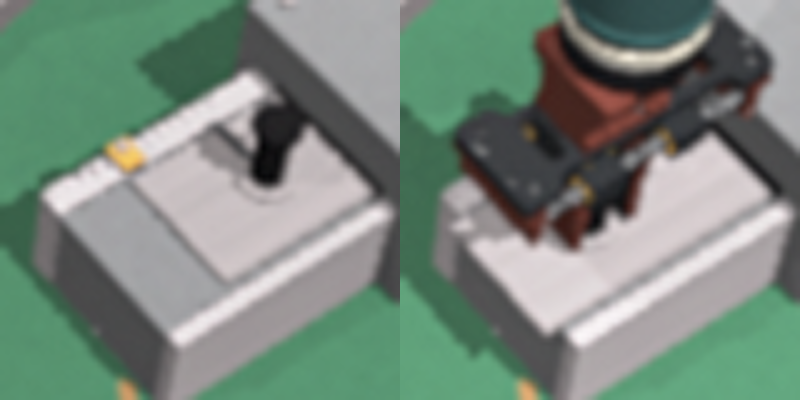

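The left half of the view shows the shut state, with the clip at (126,153), pointer tip at about (213,126) and blade front corner at (225,280). On the right the blade is pulled out, with its corner at about (147,332). I'll check the travel from these pixels.

```bash
python3 - <<'E'
from est import *
a=np.radians(8.8); d=np.array([-np.cos(a),np.sin(a),0])
c=capture("side")
w=ray(c,np.array([[126,153],[213,126],[225,280],[147,332]])/5+[350,245]-.4,.081)
print(w.round(4),"travel needed",(w[0]-w[1])@d,"blade moved",(w[3]-w[2])@d, (w[3]-w[2])@[np.sin(a),np.cos(a),0])
# pot check
W=cloud(c); k=box(W,[.55,-.06,.146],[.66,.07,.158]);print("side knob",k.mean(0),len(k))
E
```

```text
[[ 0.4892 -0.2363  0.081 ]
 [ 0.5425 -0.2585  0.081 ]
 [ 0.4644 -0.3359  0.081 ]
 [ 0.4057 -0.3288  0.081 ]] travel needed 0.05605020943870548 blade moved 0.05905633111140109 -0.00188707246493795
side knob [ 0.59611926 -0.00081826  0.15004642] 12
```

```bash
python3 - <<'E'
from est import *
a=cv2.imread("pics/top0.png")[218:254,408:456]; b=cv2.imread("pics/side0.png")[258:294,366:414]
f=lambda i:cv2.resize(cv2.convertScaleAbs(i,alpha=1.2,beta=-40),None,fx=8,fy=8,interpolation=cv2.INTER_NEAREST)
cv2.imwrite("pics/c5.png",np.hstack([f(a),f(b)]))
s=np.radians(8.8)
for n in("top","side"):
    c=capture(n); img=cv2.imread(f"pics/{n}0.png"); W=np.load(n+"0.npy"); hsv=cv2.cvtColor(img,cv2.COLOR_BGR2HSV)
    m=(hsv[...,0]>12)&(hsv[...,0]<35)&(hsv[...,1]>70)&(W[...,0]>.46)&(W[...,0]<.52)&(W[...,1]<-.2)&(W[...,1]>-.27)&(W[...,2]>.06)
    v,u=np.nonzero(m); h=cv2.convexHull(np.c_[u,v]); (e,sz,an)=cv2.minAreaRect(h); w=ray(c,np.array([e]),.081)[0]
    print(n,"clip px",e,sz,w.round(4)," travel of post from shut TCP/head:", (w-[.5380,-.3053,0])@[-np.cos(s),np.sin(s),0])
    # yaw from housing top outline and rail (left rail white) edges in image
    p=box(W,[.42,-.42,.074],[.58,-.2,.0775]); 
    for y0 in(0,1):
        q=p[(p[:,1]+.155*(p[:,0]-.5)>-.255)] if y0==0 else p[(p[:,1]+.155*(p[:,0]-.5)<-.345)]
        vx,vy,_,_=cv2.fitLine(q[:,:2].astype(np.float32),cv2.DIST_HUBER,0,.01,.01).ravel(); print(" rail yaw",np.degrees(np.arctan(vy/vx)),len(q))
E
```

```text
top clip px (417.4500427246094, 246.1500244140625) (8.538147926330566, 6.324555397033691) [ 0.4899 -0.2344  0.081 ]  travel of post from shut TCP/head: 0.05836404877216124
 rail yaw -9.001199 288
 rail yaw -8.791619 195
side clip px (374.75, 275.75) (6.363960266113281, 4.242640495300293) [ 0.4876 -0.2376  0.081 ]  travel of post from shut TCP/head: 0.06015942372883377
 rail yaw -8.192811 127
 rail yaw -8.412886 137
```

View pics/c5.png

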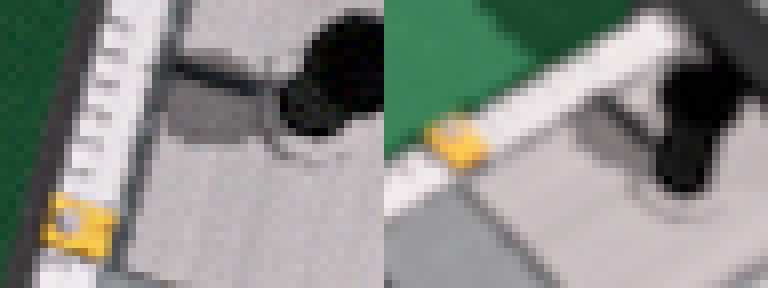

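The pointer (dark bar, tip at ≈(429.5,226) px in the top view) and the clip (≈(417.4,246)) give 56–60 mm of travel across the estimates. I'll settle at 58.5 mm and hand in.

```bash
python3 - <<'E'
from est import *
a=np.radians(8.8); d=np.array([-np.cos(a),np.sin(a),0]); s=np.array([.5380,-.3053,.0857])
T=s+.0585*d; servo_line(T+.0022*d,rate=.03); sleep(.8); p=np.array(current_position())
print((p-s)@d,current_force(),current_finger_gap(),current_grip_force(),np.abs(current_qvel()).max(),current_clock())
print(close_job())
E
```

```text
0.058294475396090145 [ 8.53420859  1.33466917 -7.09220026] 0.030936245570239475 29.999170303344727 0.0013506314464256793 20.4667
the job is handed in; nothing more can be done
None
```

The job is handed in at about 20 s: the pot was slid to the inlet ring (measured within about 2 mm of centre) and released, and the damper is held 58.3 mm out, where I estimate the clip is (camera estimates 56–61 mm; pointer hidden by the arm at the end), with the fingers closed on the post's wider head, not its shaft.

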